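# Count along the rail and push the canister into the third gap

## Task

Count the gaps of the divider rack from the end where the espresso cup stands: go along the rack's steel top rail with a fingertip, touching it over the first, then the second, then the third gap, and do not go on to touch the fourth. Then push the blue twist-cap canister along the shelf, upright and never lifted, into that third gap until it is fully home against the back board. Leave the cup, lens, lens hood and clamp where they stand.

Things in the scene. Friction and masses are not known exactly. Their poses are not given: they have to be found in the camera images.
- rack: pale wood divider rack, fixed and rigid, 294 mm wide (y), open to the front (-x, towards the robot) and top. 5 dividers 6 mm thick, 45 mm high, rounded noses at x=-26.5 mm; 4 gaps, 66 mm clear, centred on y=+108, +36, -36, -108 mm, floored by the shelf. Back board's front face at x=+22 mm; on it a level top rail, 14 mm deep. Origin at its middle, on the shelf; z up
- rail_a: bright steel stretch of the rack's rigid top rail over the gap at the rack's +y end (the robot's left): 14 x 50 x 12 mm, flush with the dark collars beside it; origin at the centre of its underside, 43 mm above the shelf, its top 55 mm above the shelf; at x=+29, y=+108 mm in the rack's frame; axes as the rack's
- rail_b: bright steel stretch of the rack's rigid top rail over the second gap from the rack's +y end: 14 x 50 x 12 mm, flush with the dark collars beside it; origin at the centre of its underside, 43 mm above the shelf, its top 55 mm above the shelf; at x=+29, y=+36 mm in the rack's frame; axes as the rack's
- rail_c: bright steel stretch of the rack's rigid top rail over the third gap from the rack's +y end: 14 x 50 x 12 mm, flush with the dark collars beside it; origin at the centre of its underside, 43 mm above the shelf, its top 55 mm above the shelf; at x=+29, y=-36 mm in the rack's frame; axes as the rack's
- rail_d: bright steel stretch of the rack's rigid top rail over the gap at the rack's -y end: 14 x 50 x 12 mm, flush with the dark collars beside it; origin at the centre of its underside, 43 mm above the shelf, its top 55 mm above the shelf; at x=+29, y=-108 mm in the rack's frame; axes as the rack's
- canister: loose round canister of translucent blue plastic with a ribbed twist cap, 54 mm across and 44 mm high, about 0.1 kg, upright on the shelf between the robot and the rack; origin at the centre of its underside. Fully home in a gap its origin is at x=-5 mm in the rack's frame and it stands some 6 mm proud of the divider noses
- cup: loose white ceramic espresso cup with a handle, 62 mm across and 60 mm high, standing beside one end of the rack, either one (its y in the rack's frame is about +205 or -205 mm): gaps are counted from this end. Origin at the centre of its underside
- lens: loose silver and black macro lens, 62 mm across and 82 mm high, standing on end beside the rack's other end; origin at the centre of its underside
- hood: loose charcoal silicone lens hood, an open ring up to 74 mm across and 36 mm high, on the shelf off to one side; origin at the centre of its underside
- clamp: loose aluminium quick-release clamp, 52 x 40 mm, its open latch standing up to about 50 mm, off to the other side; origin at the centre of its underside
Mind the look-alikes: they are no part of the job. There is more than one size of the canister; the job needs the larger. Of the things shaped like the cup, the white one is meant.

How it is judged:
By the outcome, as a careful person would: the job done as asked, in the order asked, and still so for the second after the job is handed in, with the robot touching nothing.
It also fails if it takes over 72 s, if anything falls off the work surface, if the arm or the gripper's body presses on something with over 40 N, if the wrist force passes 120 N, or if a joint passes its speed limit or range.

## Robot

A 6-joint arm with a two-finger parallel gripper is mounted at the origin on the work surface. World frame = base frame: x ahead of the robot, y to its left, z up, the work surface at z = 0. Lengths are in mm, angles in rad, forces in N, time in s.
With the tool pointing down it reaches from about 425 to 1125 mm from the base axis. Payload 14.9 kg.
Tool frame: the origin (TCP) lies at the very end of the fingers, on their centre line; the grasp point (between the pads) lies 19 mm behind it; z points along the fingers, y is the line along which they close (so a half turn about z gives the same grasp; the last joint's range is limited). The gripper opens to 91 mm and grips with 3 to 60 N. Pads are 32 mm wide; open, the fingers measure 118 mm over their backs; the gripper's body (76 mm by 178 mm) begins 60 mm behind the grasp point.
Start: joints at [1.109, 0.379, 1.734, -0, 1.028, -0.033], TCP at [291.054, 636.636, 213.932] pointing down, gripper open.
Joint ranges: [-2.77, 2.77], [-0.74, 2.19], [0, 2.66], [-1.06, 4.2], [0.31, 2.87], [-3.08, 3.08]. Speed limits (rad/s): [1.89, 1.89, 2.39, 3.14, 3.14, 3.14].

## Interface

Orientations are given as a rotation vector (axis times angle).
In Python, from station import arm gives the robot as it stands.
- The arm moves only by the tool step_arm, never from a script. Its argument "steps" is a list that holds one entry, the list of rows, each a list of 6 numbers: the shift along the tool's x, y, z in cm, then the turn, a rotation vector about the tool's x, y, z in rad. A call has 1 to 20 rows; each row is the pose to reach, as a shift and turn from the pose commanded when the call began, along the tool's axes at that moment; what a row does not reach only later rows make up. A row lasts 1/12 s, in which the tool goes at most 41.7 mm and 7.16 degrees, less where a joint would pass 70% of its speed; a pose out of reach is approached as far as the arm can. A call with a gripper value outside its range is refused whole. "gripper" is the closure, from 0 (fully open) to 1 (shut), set as the call begins (left out, the last holds). The fingers move at their own pace and stop on an object; "newtons" is the grip in N (left out, the last holds). Time passes only in rows, so rows that repeat a pose let the fingers close. It gives the time, the measured TCP pose, the force, the opening and the grip force at its end, in the units of the state.
- arm.get_obs(): the state, without advancing time (a new reading comes with each control period).
- arm.camera(name): name is "scene" or "top" or "wrist"; returns (picture, depth): 384x512x3 uint8, blue, green, red; 384x512 float32, mm along the optical axis (not along the pixel's ray), 0 where there is no reading.
- arm.calibration(name): a dict with "fx", "fy", "cx", "cy" (pixels), "T" (4x4, takes a point from camera to world coordinates); the wrist camera has in their place "hand_eye" (4x4, takes a point from camera to tool coordinates, whose origin is the TCP and whose axes are the flange's). Camera axes: x right, y up, looking along -z (the intrinsics and any distortion apply to the point x, -y, -z); pixel columns grow to the right and rows downward; lengths in mm; the calibration is good to about 2 mm. The wrist camera is an equidistant fisheye: a pixel r from the principal point sees the ray r / f radians off the axis. A picture is of the moment at which its call begins: read the wrist's pose just before it. calibration takes no time and is no camera call.
- arm.hand_in(): hands the job in; it is judged then, once.
Trained networks look in the newest picture that a camera, given by its name, has taken for a name from the list of things; names that differ only in an ending like _2 or _b are one class to them, and where a whole thing is asked for, a point or a joint stands for the part that bears it (a point fixed in the world has none). Each returns a list of dicts, best first, with "conf" (0 to 1); they miss things now and then, are a little off and sometimes report something else, mostly with a low value. They report only what shows in the picture. A call takes as long as a camera call. They do not tell look-alikes from the thing itself.
- arm.recognise(camera, name): "extent" ([left, top, right, bottom] in pixels, round what is visible of it).
The state is a dict: "time": time; "joints": joint angles; "qvel": joint speeds; "tau": joint torques, N m; "position": TCP position; "orientation": TCP orientation; "force": force on the tool from outside, world axes, zero at the start; "ft_torque": the same for the moment, N m; "width": finger opening in mm; "finger_force": force on a finger pad.
Only numpy, scipy, OpenCV 4.12 (cv2) and the standard library are available. Lean on these libraries where they do the work, as an engineer would, in place of code of your own. Each camera call takes 0.05 s, during which the arm holds its last target. There are 200 camera calls.

## Working session

There is one attempt and no reset: what is moved stays moved. The work goes in short steps, Python scripts to look and compute and a tool call to move; the robot and the scene stay as the last step left them, time stands still between calls to the robot, and variables do not carry over. Pictures are saved under pics/ and viewed, at most 10 in all, crops included, and the job is handed in when it is done.

Besides the shell and the picture viewer there is one more tool, called after "Call:" by a JSON object that holds its "method" and its "body", one argument or row to a line. step_arm: Moves the arm, as the interface text tells. Its arguments: {"type":"object","properties":{"steps":{"type":"array"},"gripper":{"type":"number"},"newtons":{"type":"number"}},"required":["steps"]}

```bash
mkdir -p pics
cat > h.py <<'E'
from station import arm
import numpy as np, cv2
from scipy.spatial.transform import Rotation as R
def world(cam,d):
    c=arm.calibration(cam); v,u=np.mgrid[0:384,0:512]
    P=np.stack([(u-c['cx'])/c['fx']*d,-(v-c['cy'])/c['fy']*d,-d],-1)
    T=np.array(c['T']); return P@T[:3,:3].T+T[:3,3]
E
python3 - <<'E'
from h import *
o=arm.get_obs(); print(o['time'],o['position'],o['orientation'],o['force'])
print(R.from_rotvec(o['orientation']).as_matrix().round(3))
for cam in ['top','scene']:
    im,d=arm.camera(cam); cv2.imwrite(f'pics/{cam}0.png',im); np.save(cam+'.npy',d)
    W=world(cam,d)
    for n in ['rack','canister','cup','lens','hood','clamp','rail_a']:
        for r in arm.recognise(cam,n)[:4]:
            e=np.array(r['extent']).astype(int); u=(e[0]+e[2])//2;v=(e[1]+e[3])//2
            print(cam,n,round(r['conf'],2),e,W[v,u].round())
print(arm.calibration('top'))
E
```

```text
0.0 [290.88806802 636.27505186 213.29036247] [-6.68376649e-01 -3.06940157e+00  1.64566083e-03] [ 0.61684799 -0.48234481 -0.54790869]
[[-0.909  0.416 -0.   ]
 [ 0.416  0.909 -0.001]
 [ 0.    -0.001 -1.   ]]
top rack 0.72 [218 140 332 171] [637.   2.  -1.]
top canister 0.58 [233 198 257 214] [492.  77.  42.]
top canister 0.55 [206 236 226 258] [390. 146.  34.]
top canister 0.38 [179 135 208 173] [635. 220.   1.]
top cup 0.83 [178 134 208 174] [635. 220.   1.]
top cup 0.65 [125 136 159 165] [641. 356.   5.]
top lens 0.66 [339 153 369 181] [ 587. -186.   86.]
top hood 0.93 [363 226 388 254] [ 417. -256.    2.]
top hood 0.16 [338 156 370 185] [ 581. -187.   81.]
top clamp 0.58 [160 241 180 262] [379. 264.   9.]
top rail_a 0.54 [278 143 299 154] [641. -28.  55.]
top rail_a 0.53 [248 141 271 148] [651.  46.  53.]
top rail_a 0.5 [311 141 327 151] [ 647. -106.   57.]
top rail_a 0.46 [219 141 243 148] [649. 117.  53.]
scene rack 0.89 [171 187 282 278] [624.  13.  17.]
scene rack 0.4 [155 159 185 192] [ 617. -172.   81.]
scene canister 0.82 [315 191 330 208] [904. 315. 770.]
scene canister 0.64
[... 305 characters left out ...]
 0.66 [351 204 382 238] [376. 260.  10.]
scene rail_a 0.6 [240 252 258 268] [658. 114.  56.]
scene rail_a 0.54 [219 234 240 249] [651.  50.  56.]
scene rail_a 0.49 [195 214 218 232] [650. -23.  55.]
scene rail_a 0.47 [176 200 192 210] [647. -98.  55.]
{'fx': 399.96509206576053, 'fy': 399.96509206576053, 'cx': 256.9926873814589, 'cy': 184.122308710168, 'T': array([[ 2.08176242e-02,  9.80937968e-01, -1.93202821e-01,
         3.53790976e+02],
       [-9.99773029e-01,  2.13005250e-02,  4.22325490e-04,
         4.89148519e+01],
       [ 4.52959663e-03,  1.93150178e-01,  9.81158749e-01,
         1.03111528e+03],
       [ 0.00000000e+00,  0.00000000e+00,  0.00000000e+00,
         1.00000000e+00]])}
```

View pics/top0.png

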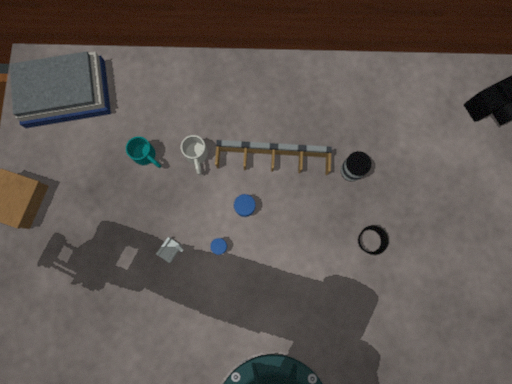

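View pics/scene0.png

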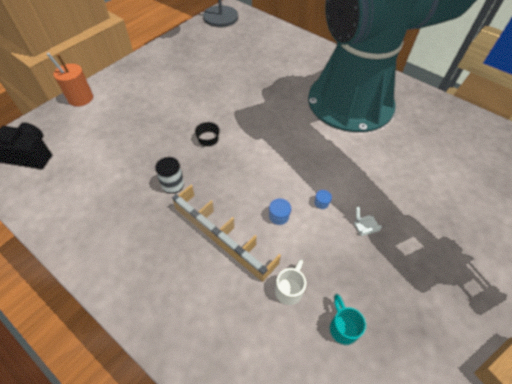

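The white cup stands at the rack's +y end, at top px (194,150), and the teal one is a decoy. The larger blue canister is at (245,205) and the small decoy at (219,246). The third gap is therefore the one under rail_c, around px (288,150). Next I'll get accurate poses.

Run:
```python
from h import *
for cam in ['top','scene']:
    im=cv2.imread(f'pics/{cam}0.png'); W=world(cam,np.load(cam+'.npy'))
    x,y,z=W[...,0],W[...,1],W[...,2]
    m=(z>50)&(z<62)&(x>600)&(x<700)&(y>-150)&(y<165)
    p=W[m][:,:2]; 
    # fit line x = a + b*y
    k=np.ones(len(p),bool)
    for _ in range(5):
        b,a=np.polyfit(p[k,1],p[k,0],1); r=p[:,0]-a-b*p[:,1]; k=abs(r)<9
    q=p[k]; th=-np.arctan(b); s=(q[:,1]-0)/np.cos(th)
    lo,hi=np.percentile(q[:,1],[0.5,99.5]); ym=(lo+hi)/2
    print(cam,'n',len(q),'slope',b,'yaw',np.arctan2(-b,1),'ends',lo,hi,'midrail',a+b*ym,ym,'len',(hi-lo)/np.cos(th),'zmed',np.median(W[m][k][:,2]),'width',np.percentile(r[k],[3,97]))
    hsv=cv2.cvtColor(im,cv2.COLOR_BGR2HSV)
    mb=(hsv[...,0]>100)&(hsv[...,0]<125)&(hsv[...,1]>120)&(z>38)&(z<52)&(x>440)&(x<560)&(y>20)&(y<140)
    c=W[mb]; (cc,rr)=cv2.minEnclosingCircle(c[:,:2].astype(np.float32)); print('can',len(c),c.mean(0),np.median(c[:,2]),cc,rr)
im,d=arm.camera('wrist'); print(arm.calibration('wrist'))
```

```text
top n 664 slope 0.039975980855404686 yaw -0.039954706324936765 ends -134.69867863795884 154.7197786153189 midrail 645.5145120586058 10.010549988680026 len 289.64962172131 zmed 54.45489964785196 width [-6.82374201  7.27864313]
can 345 [494.84731094  79.54602007  43.44507701] 43.472100430045316 (495.4674072265625, 80.3563461303711) 26.885833740234375
scene n 774 slope 0.03787868409844419 yaw -0.037860583632985695 ends -135.1955666020203 155.5568762741252 midrail 649.2394025975963 10.18065483605244 len 290.960953143935 zmed 54.57190649784769 width [-7.26534305  6.631632  ]
can 292 [502.16969743  82.10042724  43.3796154 ] 43.51919525908403 (500.7895812988281, 81.66587829589844) 25.616687774658203
{'fx': 297.3186396354542, 'fy': 297.3186396354542, 'cx': 252.99135979225326, 'cy': 195.61213697518897, 'hand_eye': array([[ 3.64001427e-04,  9.64122506e-01,  2.65457458e-01,
         7.57814157e+01],
       [ 9.99999900e-01, -4.19769395e-04,  1.53349355e-04,
        -7.15218765e-01],
       [ 2.59278481e-04,  2.65457375e-01, -9.64122562e-01,
        -1.70124240e+02],
       [ 0.00000000e+00,  0.00000000e+00,  0.00000000e+00,
         1.00000000e+00]])}
```

Rack fit: rail midpoint ≈ (647.5, 10), yaw ≈ -0.039. That puts rails a, b and c at (652,118), (649,46) and (646,-26). The canister is at about (498,81). I'll go above rail_a with the gripper shut.

Call:
{"method": "step_arm", "body": {
  "steps": [
    [[-54.4,-32.1,0,0,0,-0.39],[-54.4,-32.1,0,0,0,-0.39],[-54.4,-32.1,0,0,0,-0.39],[-54.4,-32.1,0,0,0,-0.39],[-54.4,-32.1,0,0,0,-0.39],[-54.4,-32.1,0,0,0,-0.39],[-54.4,-32.1,0,0,0,-0.39],[-54.4,-32.1,0,0,0,-0.39],[-54.4,-32.1,0,0,0,-0.39],[-54.4,-32.1,0,0,0,-0.39],[-54.4,-32.1,0,0,0,-0.39],[-54.4,-32.1,0,0,0,-0.39],[-54.4,-32.1,3,0,0,-0.39],[-54.4,-32.1,5,0,0,-0.39],[-54.4,-32.1,7,0,0,-0.39],[-54.4,-32.1,8,0,0,-0.39],[-54.4,-32.1,9,0,0,-0.39],[-54.4,-32.1,10,0,0,-0.39],[-54.4,-32.1,10,0,0,-0.39],[-54.4,-32.1,10,0,0,-0.39]]
  ],
  "gripper": 1,
  "newtons": 10
}}

```text
time: 2.52
position: [652.1, 119.4, 114.3]
orientation: [-0.06, -3.141, -0.0]
force: [0.0, 0.2, 0.1]
width: 0.6
finger_force: 0.0
```

Run:
```python
from h import *
o=arm.get_obs(); print(o['force'],o['position'])
im,d=arm.camera('wrist'); cv2.imwrite('pics/w1.png',im)
im,d=arm.camera('top'); print(arm.recognise('top','canister')[:2])
```

```text
[0.00886137 0.21966254 0.09958304] [652.0688378  119.35944283 114.28527688]
[]
```

View pics/w1.png

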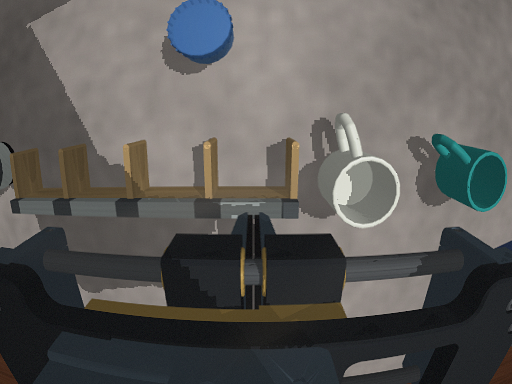

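The shut fingertips at (253,215) are centred between the first two dividers (columns 210 and 292), beside the white cup. I'll lower onto rail_a.

Call:
{"method": "step_arm", "body": {
  "steps": [
    [[0,-0.1,2.5,0,0,0],[0,-0.1,4.5,0,0,0],[0,-0.1,5.4,0,0,0],[0,-0.1,5.7,0,0,0],[0,-0.1,5.8,0,0,0],[0,-0.1,5.85,0,0,0],[0,-0.1,5.9,0,0,0],[0,-0.1,5.95,0,0,0],[0,-0.1,6.0,0,0,0],[0,-0.1,6.0,0,0,0]]
  ]
}}

```text
time: 3.5
position: [652.9, 117.6, 55.2]
orientation: [0.061, 3.14, 0.0]
force: [-3.4, 0.2, 9.9]
width: 0.5
finger_force: 5.0
```

Rail_a touched at 9.9 N. On to rail_b.

Call:
{"method": "step_arm", "body": {
  "steps": [
    [[0,0,-0.8,0,0,0],[0,0,-1.2,0,0,0],[0,-2.4,-1.2,0,0,0],[0,-4.8,-1.2,0,0,0],[0,-7.2,-1.2,0,0,0],[0,-7.2,-1.2,0,0,0],[0,-7.2,-0.7,0,0,0],[0,-7.2,-0.4,0,0,0],[0,-7.2,-0.2,0,0,0],[0,-7.2,-0.1,0,0,0],[0,-7.2,-0.05,0,0,0],[0,-7.2,0,0,0,0],[0,-7.2,0,0,0,0]]
  ]
}}

```text
time: 4.58
position: [649.5, 46.4, 55.1]
orientation: [-0.059, -3.14, 0.0]
force: [-10.6, -2.0, 24.4]
width: 0.8
finger_force: 11.9
```

Call:
{"method": "step_arm", "body": {
  "steps": [
    [[0,0,-0.8,0,0,0],[0,0,-1.2,0,0,0],[0,-2.4,-1.2,0,0,0],[0,-4.8,-1.2,0,0,0],[0,-7.2,-1.2,0,0,0],[0,-7.2,-1.2,0,0,0],[0,-7.2,-0.7,0,0,0],[0,-7.2,-0.4,0,0,0],[0,-7.2,-0.2,0,0,0],[0,-7.2,-0.1,0,0,0],[0,-7.2,-0.05,0,0,0],[0,-7.2,-0.05,0,0,0]]
  ]
}}

```text
time: 5.58
position: [646.6, -25.4, 55.2]
orientation: [-0.059, -3.14, -0.0]
force: [-8.2, 0.3, 18.5]
width: 0.7
finger_force: 9.5
```

All three are touched, so I lift off and go to the far side of the canister for the first push leg.

Call:
{"method": "step_arm", "body": {
  "steps": [
    [[0,0,-4,0,0,0],[0,0,-8,0,0,0],[4,3,-8,0,0,0.12],[7,6,-8,0,0,0.24],[10,9,-8,0,0,0.36],[13,11,-8,0,0,0.48],[16,14,-8,0,0,0.6],[17.8,15.7,-8,0,0,0.72],[17.8,15.7,-8,0,0,0.84],[17.8,15.7,-8,0,0,0.96],[17.8,15.7,-8,0,0,1.08],[17.8,15.7,-8,0,0,1.145],[17.8,15.7,-8,0,0,1.145],[17.8,15.7,-8,0,0,1.145],[17.8,15.7,-8,0,0,1.145]]
  ],
  "gripper": 0.714
}}

```text
time: 6.83
position: [474.8, 137.7, 134.3]
orientation: [-1.749, -2.61, 0.0]
force: [-0.0, 0.1, -0.9]
width: 25.8
finger_force: 0.0
```

```bash
cat > can.py <<'E'
from h import *
import sys
o=arm.get_obs(); Rm=R.from_rotvec(o['orientation']).as_matrix(); p=np.array(o['position'])
print(o['time'],p.round(1),Rm[:2,:2].round(3).tolist(),'w',o['width'])
for cam in ['wrist','top','scene']:
    im,d=arm.camera(cam); cv2.imwrite(f'pics/{cam}_{sys.argv[1]}.png',im)
    if cam=='wrist':
        c=arm.calibration(cam); v,u=np.mgrid[0:384,0:512]
        a=(u-c['cx'])/c['fx'];b=(v-c['cy'])/c['fy']; t=np.hypot(a,b); k=np.tan(np.minimum(t,1.4))/np.maximum(t,1e-6)
        P=np.stack([a*k*d,-b*k*d,-d],-1); H=c['hand_eye']; P=P@H[:3,:3].T+H[:3,3]; W=P@Rm.T+p
    else: W=world(cam,d)
    hsv=cv2.cvtColor(im,cv2.COLOR_BGR2HSV); x,y,z=W[...,0],W[...,1],W[...,2]
    mb=(hsv[...,0]>98)&(hsv[...,0]<125)&(hsv[...,1]>110)&(z>36)&(z<55)&(d>0)&(x>450)&(x<680)&(y>-100)&(y<150)
    n,l,s,ce=cv2.connectedComponentsWithStats(mb.astype(np.uint8))
    if n>1:
        i=1+s[1:,4].argmax(); q=W[l==i]; cc,rr=cv2.minEnclosingCircle(q[:,:2].astype(np.float32))
        print(cam,len(q),np.array(cc).round(1),round(rr,1),q.mean(0).round(1))
E
python3 can.py 2
```

```text
6.8333 [474.8 137.7 134.3] [[-0.38, 0.925], [0.925, 0.38]] w 25.826757729763056
wrist 1002 [493.8  88.6] 21.5 [491.8  93.1  42.9]
top 167 [495.2  74.8] 25.4 [495.5  68.4  43.4]
scene 324 [499.2  80.9] 27.2 [501.8  81.5  43.1]
```

Canister ≈ (497, 80.5), consistent with before. Lower behind it, then push along -tool x.

Call:
{"method": "step_arm", "body": {
  "steps": [
    [[0,0,4,0,0,0],[0,0,8,0,0,0],[0,0,11,0,0,0],[0,0,12,0,0,0],[0,0,12.2,0,0,0],[-0.8,0,12.2,0,0,0],[-1.4,0,12.2,0,0,0],[-1.8,0,12.2,0,0,0],[-2.2,0,12.2,0,0,0],[-2.6,0,12.2,0,0,0],[-3.0,0,12.2,0,0,0],[-3.5,0,12.2,0,0,0],[-4.0,0,12.2,0,0,0],[-4.5,0,12.2,0,0,0],[-5.0,0,12.2,0,0,0]]
  ]
}}

```text
time: 8.23
position: [493.9, 90.6, 12.4]
orientation: [-1.753, -2.607, 0.0]
force: [-0.2, 0.3, 0.5]
width: 26.3
finger_force: 0.6
```

Call:
{"method": "step_arm", "body": {
  "steps": [
    [[-0.5,0,0,0,0,0],[-1,0,0,0,0,0],[-1.5,0,0,0,0,0],[-2,0,0,0,0,0],[-2.5,0,0,0,0,0],[-3,0,0,0,0,0],[-3.5,0,0,0,0,0],[-4,0,0,0,0,0],[-4.5,0,0,0,0,0],[-5,0,0,0,0,0],[-5.5,0,0,0,0,0],[-6,0,0,0,0,0],[-6.4,0,0,0,0,0],[-6.8,0,0,0,0,0],[-7.2,0,0,0,0,0],[-7.6,0,0,0,0,0],[-7.9,0,0,0,0,0],[-8.1,0,0,0,0,0],[-8.3,0,0,0,0,0],[-8.3,0,0,0,0,0]]
  ]
}}

```text
time: 9.9
position: [525.3, 14.0, 12.4]
orientation: [1.753, 2.607, -0.0]
force: [0.6, 0.1, -0.4]
width: 25.9
finger_force: 0.0
```

```bash
python3 can.py 3
```

```text
9.9 [525.3  14.   12.4] [[-0.377, 0.926], [0.926, 0.377]] w 25.90465144287563
wrist 1202 [532.9  -7.8] 16.7 [532.5  -6.9  43.4]
scene 29 [544.7 -43.4] 12.3 [545.6 -42.9  43.9]
```

View pics/scene_3.png

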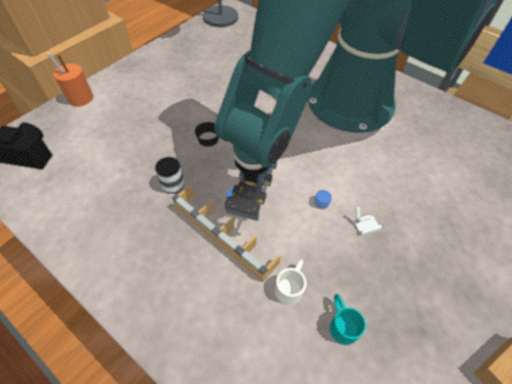

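The canister shows as a blue edge at (229,193) ahead of the fingers, in front of the third gap. Now back off, raise, and go round to the front of it.

Call:
{"method": "step_arm", "body": {
  "steps": [
    [[1,0,0,0,0,0],[2,0,0,0,0,0],[2.5,0,-2,0,0,0],[2.5,0,-6,0,0,0],[2.5,0,-10,0,0,0],[1.7,-1,-10,0,0,-0.12],[1,-2,-10,0,0,-0.24],[0.3,-3,-10,0,0,-0.36],[-0.5,-4,-10,0,0,-0.48],[-1.3,-5.6,-10,0,0,-0.6],[-1.3,-5.6,-10,0,0,-0.72],[-1.3,-5.6,-10,0,0,-0.84],[-1.3,-5.6,-10,0,0,-0.96],[-1.3,-5.6,-10,0,0,-1.08],[-1.3,-5.6,-10,0,0,-1.146],[-1.3,-5.6,-10,0,0,-1.146],[-1.3,-5.6,-10,0,0,-1.146]]
  ]
}}

```text
time: 11.47
position: [477.9, -18.2, 112.4]
orientation: [-0.062, -3.141, -0.0]
force: [0.2, -0.4, -0.9]
width: 26.1
finger_force: 0.0
```

```bash
python3 can.py 4
```

```text
11.4667 [477.9 -18.2 112.4] [[-0.999, 0.04], [0.04, 0.999]] w 26.09651019233901
wrist 608 [521.6 -20.3] 18.6 [519.1 -20.9  42.4]
scene 313 [541.5 -22.2] 27.8 [543.1 -21.6  43.2]
```

View pics/scene_4.png

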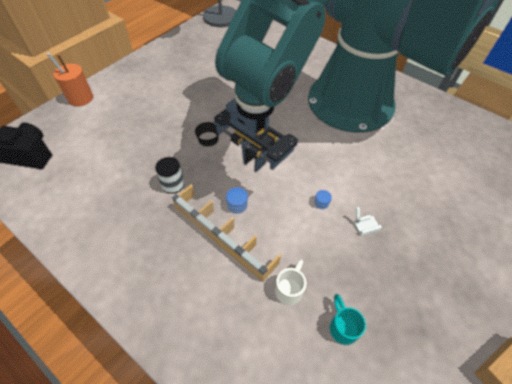

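The canister stands at (541,-22), on the third gap's axis. Lower and push it in.

Call:
{"method": "step_arm", "body": {
  "steps": [
    [[0,-0.1,4,0,0,0],[0,-0.1,7,0,0,0],[0,-0.1,9.5,0,0,0],[0,-0.1,10,0,0,0],[-0.8,-0.1,10,0,0,0],[-1.4,-0.1,10,0,0,0],[-1.9,-0.1,10,0,0,0],[-2.4,-0.1,10,0,0,0],[-2.9,-0.1,10,0,0,0],[-3.4,-0.1,10,0,0,0],[-3.9,-0.1,10,0,0,0],[-4.4,-0.1,10,0,0,0],[-4.9,-0.1,10,0,0,0],[-5.4,-0.1,10,0,0,0],[-5.9,-0.1,10,0,0,0],[-6.4,-0.1,10,0,0,0],[-6.9,-0.1,10,0,0,0],[-7.4,-0.1,10,0,0,0],[-7.9,-0.1,10,0,0,0],[-7.9,-0.1,10,0,0,0]]
  ]
}}

```text
time: 13.28
position: [558.3, -23.0, 12.6]
orientation: [0.059, 3.14, -0.0]
force: [-0.7, 0.1, 0.5]
width: 25.8
finger_force: 0.0
```

Call:
{"method": "step_arm", "body": {
  "steps": [
    [[-0.3,0,0,0,0,0],[-0.6,0,0,0,0,0],[-0.8,0,0,0,0,0],[-1.0,0,0,0,0,0],[-1.1,0,0,0,0,0],[-1.2,0,0,0,0,0],[-1.3,0,0,0,0,0],[-1.3,0,0,0,0,0]]
  ]
}}

```text
time: 13.95
position: [570.2, -23.4, 12.5]
orientation: [0.059, 3.141, -0.0]
force: [-0.0, 0.7, -0.6]
width: 26.0
finger_force: 0.1
```

Creep on until the back board answers.

Call:
{"method": "step_arm", "body": {
  "steps": [
    [[-0.05,0,0,0,0,0],[-0.1,0,0,0,0,0],[-0.15,0,0,0,0,0],[-0.2,0,0,0,0,0],[-0.25,0,0,0,0,0],[-0.3,0,0,0,0,0],[-0.3,0,0,0,0,0]]
  ]
}}

```text
time: 14.53
position: [573.2, -23.5, 12.4]
orientation: [0.059, 3.141, -0.0]
force: [-0.5, 0.1, -0.4]
width: 26.0
finger_force: 0.1
```

Call:
{"method": "step_arm", "body": {
  "steps": [
    [[-0.05,0,0,0,0,0],[-0.1,0,0,0,0,0],[-0.15,0,0,0,0,0],[-0.2,0,0,0,0,0],[-0.2,0,0,0,0,0]]
  ]
}}

```text
time: 14.95
position: [573.9, -23.5, 12.2]
orientation: [-0.059, -3.138, -0.0]
force: [-7.0, 0.5, 5.1]
width: 26.6
finger_force: 3.8
```

```bash
python3 can.py 5
```

```text
14.95 [573.9 -23.5  12.2] [[-0.999, 0.038], [0.038, 0.999]] w 26.592601646895314
wrist 1202 [596.  -24.6] 16.6 [594.8 -24.6  43.4]
scene 316 [610.8 -23.9] 29.0 [613.4 -23.2  43.5]
```

View pics/wrist_5.png

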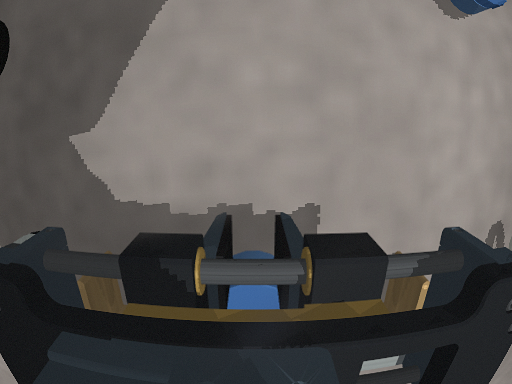

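Contact against the back board (7 N, x ≈ 612, as expected), and the picture shows the canister (252,285) between the fingers. I'll back off straight and raise.

Call:
{"method": "step_arm", "body": {
  "steps": [
    [[0.5,0,0,0,0,0],[1.5,0,0,0,0,0],[3,0,0,0,0,0],[6,0,0,0,0,0],[9,0,-1,0,0,0],[10,0,-4,0,0,0],[10,0,-8,0,0,0],[10,0,-12,0,0,0],[10,0,-12,0,0,0],[10,0,-12,0,0,0]]
  ]
}}

```text
time: 15.93
position: [476.2, -19.9, 134.6]
orientation: [0.059, 3.136, -0.001]
force: [-1.1, -0.4, 0.5]
width: 26.2
finger_force: 0.0
```

```bash
python3 can.py 6; python3 -c "
import cv2
a=cv2.imread('pics/scene_6.png')[140:320,130:340]
cv2.imwrite('pics/c6.png',cv2.resize(a,None,fx=3,fy=3))"
```

```text
15.9333 [476.2 -19.9 134.6] [[-0.999, 0.038], [0.038, 0.999]] w 26.154907590380947
wrist 499 [600.4 -24.8] 25.2 [591.9 -24.5  42. ]
top 153 [615.2 -25.5] 24.5 [622.9 -26.2  43.4]
scene 291 [615.5 -24.2] 26.4 [614.1 -23.5  43.6]
```

View pics/c6.png

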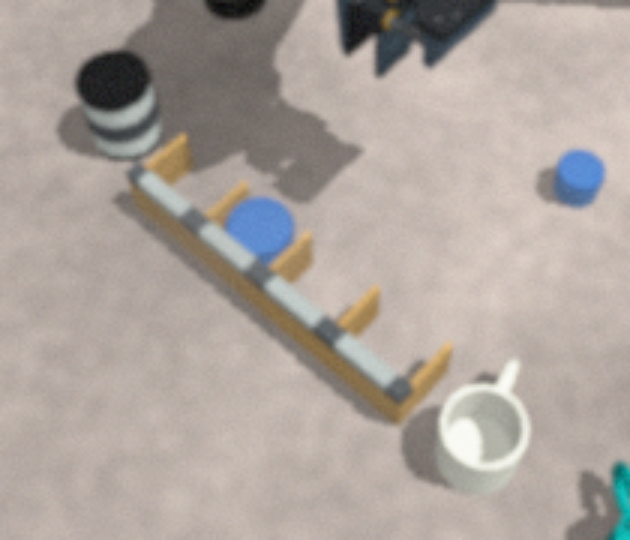

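The canister (260,228) stands upright in the third gap from the white cup, against the back board. The cup and lens stand where they were.

```bash
python3 -c "
from station import arm
print(arm.hand_in())"
```

```text
the job is handed in; nothing more can be done
None
```

I touched the rail over gaps 1, 2 and 3 from the white cup's end, in that order and not the fourth. I then pushed the larger blue canister upright into the third gap until it pressed on the back board, and handed the job in at about 16 s; no verdict was returned.

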